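# Set out the comparison check at the microscope bench

### The job

Set out the comparison check on the blue mat: stand the red specimen mount in the centre ring, between the brass and the steel reference blocks, and set the white loupe centred on top of it. Stand the green mount in the ring directly behind the brass block (the side away from the robot) and the blue-banded objective, nose up, in the ring directly in front of the steel block (the robot's side), each centred in its ring. Leave the black and yellow mounts and the red-banded objective where they are.

Things in the scene. Friction and masses are not known exactly. Their poses are not given: they have to be found in the camera images.
- mat: blue mat, 220 x 300 x 3 mm, fixed, turned up to 0.35 rad. Origin at the centre of its underside; x along the 220 mm side, away from the robot, y to the left, z up. Flat white printed rings, 54 mm across, in a 3 by 3 grid (75 mm apart along x, 100 mm along y); the two ends of the middle row carry the reference blocks instead. The centre ring is at the origin.
- brass_block: golden brass-coloured round metal block, 50 mm across, 15 mm high, fixed on the mat at the left or right end of its middle row (the two swap), 100 mm from its centre. Origin at the centre of its underside, on the mat's top; axes parallel to the mat's. In its frame the ring behind it is at x = +75 mm, the ring in front (robot side) at x = -75 mm, y = 0.
- steel_block: grey steel-coloured round metal block, 50 mm across, 15 mm high, fixed on the mat at the left or right end of its middle row (the two swap), 100 mm from its centre. Origin at the centre of its underside, on the mat's top; axes parallel to the mat's. In its frame the ring behind it is at x = +75 mm, the ring in front (robot side) at x = -75 mm, y = 0.
- red_mount: polished resin specimen mount: a red plastic disc, 40 mm across, 22 mm high, with a small rectangle of bright metal in its top; loose, about 70 g; origin at the centre of its underside, z up. To be placed.
- green_mount: polished resin specimen mount: a green plastic disc, 40 mm across, 22 mm high, with a small rectangle of bright metal in its top; loose, about 70 g; origin at the centre of its underside, z up. To be placed.
- loupe: stand loupe: an upright white cylinder, 36 mm across, 38 mm high, with a steel band near the top and a pale blue lens in a black rim on its top (1 mm proud); flat underneath; loose, about 60 g; origin at the centre of its underside, z up. To be placed.
- blue_objective: microscope objective standing on its screw end, nose up: silver barrel 28 mm across, 30 mm high, above it a cone 14 mm high narrowing to 12 mm, then a 1 mm black lens tip; blue band and blue cone; loose, about 120 g; origin at the centre of its underside, z up. To be placed.
- red_objective: microscope objective standing on its screw end, nose up: silver barrel 28 mm across, 30 mm high, above it a cone 14 mm high narrowing to 12 mm, then a 1 mm black lens tip; red band and red cone; loose, about 120 g; origin at the centre of its underside, z up. Not part of the job: stays where it is.
- yellow_mount: polished resin specimen mount: a yellow plastic disc, 40 mm across, 22 mm high, with a small rectangle of bright metal in its top; loose, about 70 g; origin at the centre of its underside, z up. Not part of the job: stays where it is.
- black_mount: polished resin specimen mount: a black plastic disc, 40 mm across, 22 mm high, with a small rectangle of bright metal in its top; loose, about 70 g; origin at the centre of its underside, z up. It already stands on the mat in the ring straight behind the centre ring (x = +75 mm, y = 0 of the mat) and stays there.
Not all that is in view belongs to the job. What is shaped like the brass_block but pink or purple is not meant.

How it is judged:
At the end, for the whole second after the job is handed in: Red mount within 12 mm of the centre ring; loupe on it, centred within 8 mm; green mount in the ring behind the brass block and blue-banded objective in the ring before the steel block, each within 12 mm along either mat axis; all upright, released and at rest (horizontal distance between red_mount and mat below 0.012 m and z of loupe in the frame of red_mount between 0.019 and 0.025 m and horizontal distance between loupe and red_mount below 0.008 m and x of green_mount in the frame of brass_block between 0.063 and 0.087 m and y of green_mount in the frame of brass_block between -0.012 and 0.012 m and x of blue_objective in the frame of steel_block between -0.087 and -0.063 m and y of blue_objective in the frame of steel_block between -0.012 and 0.012 m and height (world z) of red_mount between 0 and 0.006 m and angle between each of red_mount, loupe, green_mount, blue_objective's own z axis and vertical below 0.1 rad and linear speed of each of red_mount, loupe, green_mount, blue_objective below 0.02 m/s and height (world z) of green_mount between 0 and 0.006 m and height (world z) of blue_objective between 0 and 0.006 m); the robot touches nothing.
It fails at once if the red objective is shifted or lifted by more than 15 mm, or knocked over (distance of red_objective from where it was at the start of the episode above 0.015 m or angle between red_objective's own z axis and vertical above 0.5 rad).
It fails at once if the yellow mount is shifted or lifted by more than 15 mm, or knocked over (distance of yellow_mount from where it was at the start of the episode above 0.015 m or angle between yellow_mount's own z axis and vertical above 0.5 rad).
It fails at once if the black mount is shifted or lifted by more than 15 mm, or knocked over (distance of black_mount from where it was at the start of the episode above 0.015 m or angle between black_mount's own z axis and vertical above 0.5 rad).
It also fails if it takes over 112 s, if anything falls off the work surface, if the arm or the gripper's body presses on something with over 40 N, if the wrist force passes 120 N, or if a joint passes its speed limit or range.

### The arm

A 6-joint arm with a two-finger parallel gripper is mounted at the origin on the work surface. World frame = base frame: x ahead of the robot, y to its left, z up, the work surface at z = 0. Lengths are in m, angles in rad, forces in N, time in s.
With the tool pointing down it reaches from about 0.375 to 0.75 m from the base axis. Payload 9 kg.
Tool frame: the origin (TCP) lies at the very end of the fingers, on their centre line; the grasp point (between the pads) lies 19 mm behind it; z points along the fingers, y is the line along which they close (so a half turn about z gives the same grasp; the last joint's range is limited). The gripper opens to 85 mm and grips with 20 to 120 N. Pads are 22 mm wide; open, the fingers measure 114 mm over their backs; the gripper's body (76 mm by 85 mm) begins 54 mm behind the grasp point. The pads swing forward as they close: fully open they stand 13 mm farther back than shut.
Start: joints at [1.123, 0.104, 0.097, 1.564, 0, 1.353], TCP at [0.137, 0.584, 0.231] pointing down, gripper open.
Joint ranges: [-2.99, 2.99], [-0.84, 1.86], [-1.1, 1.16], [-1.84, 2.11], [-1.51, 1.56], [-3.14, 3.14]. Speed limits (rad/s): [2.22, 2.22, 2.57, 3.14, 3.14, 3.14].

### API

Orientations are given as a rotation vector (axis times angle).
In Python, from cell import robot gives the robot as it stands.
- The arm moves only by the tool servo_tool, never from a script. Its argument "commands" is a list of rows, each an object of numbers: "gripper": the opening, from 0 (shut) to 1 (fully open); "tx", "ty", "tz": the shift along the tool's x, y, z in m; "turn": the turn about the tool's z in rad. A call has 1 to 20 rows; each row is the pose to reach, as a shift and turn from the pose commanded when the call began, along the tool's axes at that moment; what a row does not reach only later rows make up. A row lasts 1/10 s, in which the tool goes at most 50 mm and 8.59 degrees, less where a joint would pass 70% of its speed; a pose out of reach is approached as far as the arm can. A call with a gripper value outside its range is refused whole. The fingers move at their own pace and stop on an object; "newtons" is the grip in N (left out, the last holds). Time passes only in rows, so rows that repeat a pose let the fingers close. It gives the time, the measured TCP pose, the force, the opening and the grip force at its end, in the units of the state.
- robot.state(): the state, without advancing time (a new reading comes with each control period).
- robot.capture(name): name is "scene" or "top"; returns (picture, depth): 480x640x3 uint8, red, green, blue; 480x640 float32, m along the optical axis (not along the pixel's ray), 0 where there is no reading.
- robot.get_calibration(name): a dict with "mtx" (3x3 intrinsics, pixels), "R" (3x3) and "t" (3): a world point X has camera coordinates R X + t. Camera axes: x right, y down, z forward; pixel columns grow to the right and rows downward; lengths in m; the calibration is good to about 2 mm. A picture is of the moment at which its call begins. get_calibration takes no time and is no camera call.
- robot.close_job(): hands the job in; it is judged then, once.
The state is a dict: "t": time; "joint_positions": joint angles; "joint_velocities": joint speeds; "joint_torque": joint torques, N m; "tcp_pos": TCP position; "tool_rot": TCP orientation; "force": force on the tool from outside, world axes, zero at the start; "wrist_torque": the same for the moment, N m; "grip_width": finger opening in m; "grasp_force": force on a finger pad.
Only numpy, scipy, OpenCV 4.12 (cv2) and the standard library are available. Lean on these libraries where they do the work, as an engineer would, in place of code of your own. Each camera call takes 0.05 s, during which the arm holds its last target. There are 200 camera calls.

## Working session

There is one attempt and no reset: what is moved stays moved. The work goes in short steps, Python scripts to look and compute and a tool call to move; the robot and the scene stay as the last step left them, time stands still between calls to the robot, and variables do not carry over. Pictures are saved under pics/ and viewed, at most 14 in all, crops included, and the job is handed in when it is done.

Besides the shell and the picture viewer there is one more tool, called after "Request:" as a command line: name --argument value ..., lists and objects as JSON in quotes. servo_tool: Moves the arm, as the interface text tells. Its arguments: {"type":"object","properties":{"commands":{"type":"array","items":{"type":"object","properties":{"gripper":{"type":"number"},"tx":{"type":"number"},"ty":{"type":"number"},"tz":{"type":"number"},"turn":{"type":"number"}}}},"newtons":{"type":"number"}},"required":["commands"]}

```bash
mkdir -p pics; cat > h.py <<'E'
from cell import robot
import numpy as np, cv2
def cap(n,f=None):
    p,d=robot.capture(n)
    if f: cv2.imwrite('pics/'+f,p[:,:,::-1])
    return p,d
def world(n,d):
    c=robot.get_calibration(n);K=np.array(c['mtx']);R=np.array(c['R']);t=np.array(c['t']).ravel()
    v,u=np.mgrid[:480,:640]
    P=np.stack([(u-K[0,2])/K[0,0]*d,(v-K[1,2])/K[1,1]*d,d],-1)
    return (P-t)@R
E
python3 - <<'E'
from h import *
for n in('top','scene'):
    p,d=cap(n,n+'0.png'); np.savez(n+'0.npz',p=p,d=d)
    c=robot.get_calibration(n);print(n,-np.array(c['R']).T@np.ravel(c['t']))
print(robot.state())
E
```

```text
top [ 0.27526187 -0.00179245  1.09674604]
scene [ 0.86425781 -0.39597702  0.76458125]
{'t': 0.1, 'joint_positions': array([1.12328554e+00, 1.04615972e-01, 9.65005359e-02, 1.56390414e+00,
       1.17186231e-05, 1.35311369e+00]), 'joint_velocities': array([ 1.69650166e-03, -1.13274178e-03,  2.30518609e-03, -7.41467534e-05,
        2.32894334e-03,  6.33472457e-04]), 'joint_torque': array([ 6.79020333e-03, -5.58204567e+01,  5.04721892e+01,  1.30407893e-02,
       -2.81617567e-04, -3.91826859e-06]), 'tcp_pos': array([0.13652306, 0.58393686, 0.23058832]), 'tool_rot': array([-3.60172071e-01, -3.12046444e+00,  1.80992439e-03]), 'force': array([ 0.4203306 , -0.4284451 ,  0.27736154]), 'wrist_torque': array([-0.00854488,  0.02854876,  0.01022979]), 'grasp_force': 0.0, 'grip_width': 0.08542190311867609}
```

View pics/top0.png

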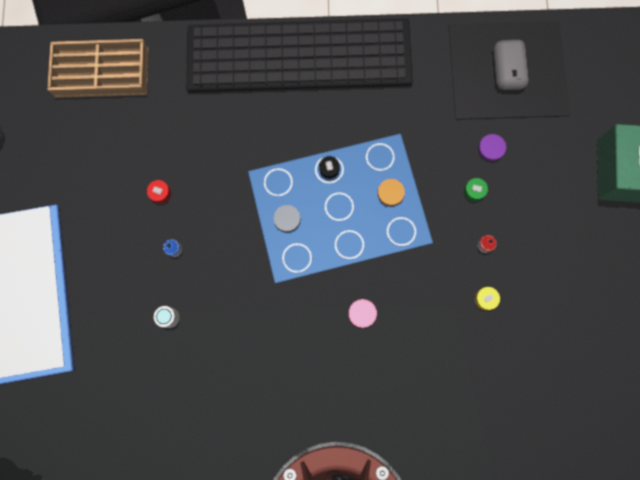

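View pics/scene0.png

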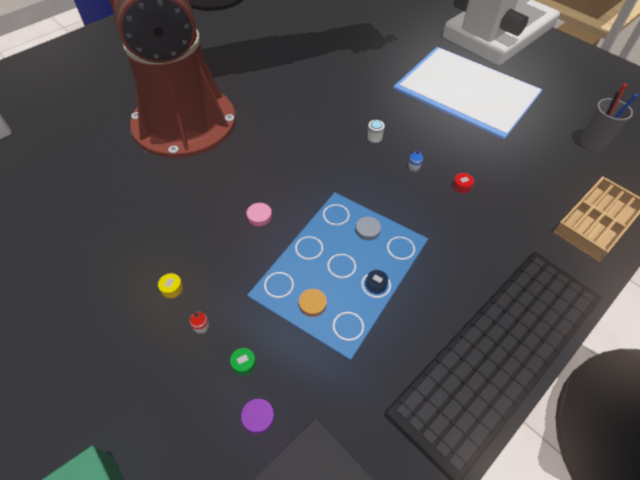

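The top view shows these things:
- **Mat:** centre ring at (339,207). Brass block at (391,192) on the right, steel at (287,218) on the left, and black mount at (329,168). The pink (362,313) and purple (492,147) discs are off the mat, so they are decoys.
- **To place:** red mount (158,190), blue objective (172,248), loupe (165,317) and green mount (477,188).
- **To leave:** red objective (487,243) and yellow mount (488,298).

The scene view agrees with this. Next I'll measure positions.

```bash
cat >> h.py <<'E'
def circ(pts):
    (x,y),r=cv2.minEnclosingCircle(pts.astype(np.float32)); return np.array([x,y]),r
def blobs(n,p,d,zmin=0.008):
    """above-table blobs: top-face centre (world), height"""
    W=world(n,d); ok=(d>0)&(W[...,2]>zmin)&(W[...,2]<0.08)&(W[...,0]>.2)&(W[...,0]<.8)&(abs(W[...,1])<.45)
    k,L,S,C=cv2.connectedComponentsWithStats(ok.astype(np.uint8))
    out=[]
    for i in range(1,k):
        if 60<S[i,4]<1500:
            m=L==i; z=np.percentile(W[m][:,2],90); t=m&(W[...,2]>z-0.004)
            xy=W[t][:,:2]; c,r=circ(xy); mid=(np.percentile(xy,2,0)+np.percentile(xy,98,0))/2
            out.append((C[i].round(),xy.mean(0),mid,r,z,p[t].mean(0).round()))
    return out
def ringfit(p,d):
    W=world('top',d); hsv=cv2.cvtColor(p,cv2.COLOR_RGB2HSV)
    m=cv2.inRange(hsv,(100,90,70),(120,255,255)); m=cv2.morphologyEx(m,cv2.MORPH_CLOSE,np.ones((9,9)))
    k,L,S,C=cv2.connectedComponentsWithStats(m); 
    i=[j for j in range(1,k) if L[230,320]==j or L[250,322]==j][0]
    cs,_=cv2.findContours((L==i).astype(np.uint8),cv2.RETR_EXTERNAL,cv2.CHAIN_APPROX_NONE)
    return cv2.minAreaRect(max(cs,key=len)),W
E
python3 - <<'E'
from h import *
np.set_printoptions(precision=4,suppress=True)
for n in('top','scene'):
    f=np.load(n+'0.npz');p,d=f['p'],f['d']
    print(n)
    for b in blobs(n,p,d): print(*b)
    if n=='top':
        r,W=ringfit(p,d);print(r)
        c=robot.get_calibration('top');K=c['mtx'];R=np.array(c['R']);t=np.ravel(c['t'])
        q=cv2.boxPoints(r); 
        ray=(np.c_[(q-[K[0][2],K[1][2]])/[K[0][0],K[1][1]],np.ones(4)])@R; o=-R.T@t
        X=o+ray*((0.003-o[2])/ray[:,2])[:,None]; print(X,X.mean(0),np.linalg.norm(np.diff(X,axis=0),axis=1))
        a=p; cv2.imwrite('pics/crop.png',cv2.resize(np.hstack([a[120:320,130:210],a[120:320,240:520]])[:,:,::-1],None,fx=2.2,fy=2.2,interpolation=cv2.INTER_CUBIC))
E
```

```text
top
[512.  80.] [ 0.7883 -0.3583] [ 0.787  -0.3582] 0.027814283967018127 0.03605521338666796 [121. 116. 117.]
[299.  85.] [0.7952 0.0533] [0.7946 0.0518] 0.2178313285112381 0.01823327230887991 [41. 40. 40.]
[117.  90.] [0.7918 0.3988] [0.7929 0.3985] 0.049623917788267136 0.03510730208671537 [157. 125.  94.]
[492. 147.] [ 0.6561 -0.3121] [ 0.6565 -0.3118] 0.026000453159213066 0.016695947834038848 [139.  76. 171.]
[328. 167.] [ 0.6249 -0.0027] [ 0.6247 -0.0021] 0.02049780637025833 0.02690663720833319 [68. 69. 71.]
[390. 192.] [ 0.5736 -0.1168] [ 0.5738 -0.1166] 0.02546606957912445 0.01972947757670626 [217. 163.  90.]
[475. 189.] [ 0.5745 -0.2742] [ 0.5741 -0.2741] 0.01991589553654194 0.024278697167194836 [ 84. 163.  95.]
[158. 191.] [0.5879 0.3177] [0.5877 0.3173] 0.02060796692967415 0.024192878608949534 [214.  76.  76.]
[286. 219.] [0.5295 0.0785] [0.5299 0.0783] 0.025062983855605125 0.019973110006471863 [165. 170. 177.]
[486. 244.] [ 0.4695 -0.2849] [ 0.4696 -0.2853] 0.009010356850922108 0.043274030820295344 [161.  47.  45.]
[172. 248.] [0.4785 0.2873] [0.4789 0.2872] 0.0093816937878
[... 1270 characters left out ...]
954 0.0439] 0.2182653695344925 0.01714631319883363 [47. 45. 48.]
[377. 281.] [ 0.6266 -0.0048] [ 0.6261 -0.0042] 0.021036259829998016 0.025789180701725638 [68. 79. 98.]
[170. 284.] [ 0.3724 -0.2816] [ 0.3722 -0.2815] 0.020218074321746826 0.023691951679107873 [211. 199.  31.]
[313. 302.] [ 0.5752 -0.1186] [ 0.575  -0.1182] 0.02572019398212433 0.019249840867587225 [202. 157.  89.]
[199. 321.] [ 0.4722 -0.2877] [ 0.4717 -0.2874] 0.008584867231547832 0.0442445808275546 [153.  47.  41.]
[243. 360.] [ 0.5754 -0.2764] [ 0.5752 -0.2762] 0.020203471183776855 0.023421338730721747 [ 59. 163.  86.]
[257. 415.] [ 0.658  -0.3143] [ 0.6577 -0.3141] 0.025036364793777466 0.016652264350854006 [149.  81. 179.]
```

View pics/crop.png

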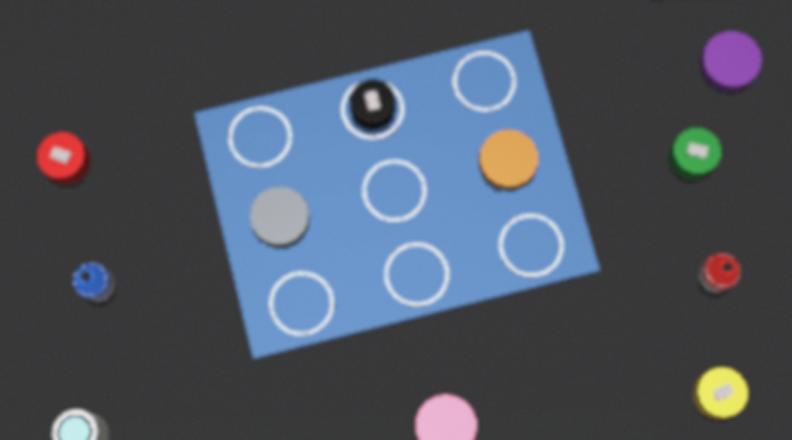

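The enlarged crop confirms the pieces by colour: brass is orange on the right of the mat, steel is grey on the left, and the purple and pink discs lie off the mat. The two blocks measure 199.9 mm apart (200 expected). The black mount's ring, predicted at (.6255,-.0036), was measured at (.6258,-.0037). Mat yaw is 0.223 rad.

Targets (world x, y):
- Red mount: (.5524,-.0202)
- Green mount: (.6476,-.1010)
- Blue objective: (.4572,.0607)

I'll start with the red mount at (.5885,.3167).

Request:
servo_tool --commands '[{"tx":-0.501,"ty":-0.157,"tz":0.1,"gripper":0.85},{"tx":-0.501,"ty":-0.157,"tz":0.1},{"tx":-0.501,"ty":-0.157,"tz":0.1},{"tx":-0.501,"ty":-0.157,"tz":0.1},{"tx":-0.501,"ty":-0.157,"tz":0.1},{"tx":-0.501,"ty":-0.157,"tz":0.1},{"tx":-0.501,"ty":-0.157,"tz":0.1},{"tx":-0.501,"ty":-0.157,"tz":0.1},{"tx":-0.501,"ty":-0.157,"tz":0.1},{"tx":-0.501,"ty":-0.157,"tz":0.1},{"tx":-0.501,"ty":-0.157,"tz":0.1},{"tx":-0.501,"ty":-0.157,"tz":0.1},{"tx":-0.501,"ty":-0.157,"tz":0.1},{"tx":-0.501,"ty":-0.157,"tz":0.1},{"tx":-0.501,"ty":-0.157,"tz":0.1},{"tx":-0.501,"ty":-0.157,"tz":0.1},{"tx":-0.501,"ty":-0.157,"tz":0.1},{"tx":-0.501,"ty":-0.157,"tz":0.1}]'

```text
validation failed for argument at $.co...
```

```bash
cat > to.py <<'E'
import sys
from h import *
from scipy.spatial.transform import Rotation as Ro
s=robot.state(); T=np.array([float(a) for a in sys.argv[1:4]])
R=Ro.from_rotvec(s['tool_rot']).as_matrix()
print('t',s['t'],'tcp',s['tcp_pos'].round(4),'w',round(s['grip_width'],4),'gf',round(s['grasp_force'],1),'F',s['force'].round(1),'j6',s['joint_positions'][5].round(2))
print('yaxis',R[:,1].round(3),'shift',(R.T@(T-s['tcp_pos'])).round(4))
E
python3 to.py .5885 .3167 .004
```

```text
t 0.1 tcp [0.1365 0.5839 0.2306] w 0.0854 gf 0.0 F [ 0.4 -0.4  0.3] j6 1.35
yaxis [ 0.228  0.974 -0.001] shift [-0.501  -0.157   0.2266]
```

The call was refused, probably because every row needs all five fields.

Request:
servo_tool --commands '[{"tx":-0.501,"ty":-0.157,"tz":0.1,"turn":0,"gripper":0.85},{"tx":-0.501,"ty":-0.157,"tz":0.1,"turn":0,"gripper":0.85},{"tx":-0.501,"ty":-0.157,"tz":0.1,"turn":0,"gripper":0.85},{"tx":-0.501,"ty":-0.157,"tz":0.1,"turn":0,"gripper":0.85},{"tx":-0.501,"ty":-0.157,"tz":0.1,"turn":0,"gripper":0.85},{"tx":-0.501,"ty":-0.157,"tz":0.1,"turn":0,"gripper":0.85},{"tx":-0.501,"ty":-0.157,"tz":0.1,"turn":0,"gripper":0.85},{"tx":-0.501,"ty":-0.157,"tz":0.1,"turn":0,"gripper":0.85},{"tx":-0.501,"ty":-0.157,"tz":0.1,"turn":0,"gripper":0.85},{"tx":-0.501,"ty":-0.157,"tz":0.1,"turn":0,"gripper":0.85},{"tx":-0.501,"ty":-0.157,"tz":0.1,"turn":0,"gripper":0.85},{"tx":-0.501,"ty":-0.157,"tz":0.1,"turn":0,"gripper":0.85},{"tx":-0.501,"ty":-0.157,"tz":0.1,"turn":0,"gripper":0.85},{"tx":-0.501,"ty":-0.157,"tz":0.1,"turn":0,"gripper":0.85},{"tx":-0.501,"ty":-0.157,"tz":0.1,"turn":0,"gripper":0.85}]' --newtons 40

```text
t: 1.6
tcp_pos: [0.588, 0.3182, 0.1318]
tool_rot: [0.358, 3.121, 0.001]
force: [0.4, -0.2, 0.3]
grip_width: 0.073
grasp_force: 0.0
```

```bash
python3 to.py .5885 .3167 .004
```

```text
t 1.6 tcp [0.588  0.3182 0.1318] w 0.073 gf 0.0 F [ 0.4 -0.2  0.3] j6 0.53
yaxis [0.226 0.974 0.   ] shift [-0.0009 -0.0014  0.1278]
```

Request:
servo_tool --commands '[{"tx":-0.001,"ty":-0.001,"tz":0.04,"turn":0,"gripper":0.85},{"tx":-0.001,"ty":-0.001,"tz":0.08,"turn":0,"gripper":0.85},{"tx":-0.001,"ty":-0.001,"tz":0.1,"turn":0,"gripper":0.85},{"tx":-0.001,"ty":-0.001,"tz":0.115,"turn":0,"gripper":0.85},{"tx":-0.001,"ty":-0.001,"tz":0.127,"turn":0,"gripper":0.85},{"tx":-0.001,"ty":-0.001,"tz":0.127,"turn":0,"gripper":0.85},{"tx":-0.001,"ty":-0.001,"tz":0.127,"turn":0,"gripper":0.3},{"tx":-0.001,"ty":-0.001,"tz":0.127,"turn":0,"gripper":0.3},{"tx":-0.001,"ty":-0.001,"tz":0.127,"turn":0,"gripper":0.3},{"tx":-0.001,"ty":-0.001,"tz":0.127,"turn":0,"gripper":0.3},{"tx":-0.001,"ty":-0.001,"tz":0.127,"turn":0,"gripper":0.3},{"tx":-0.001,"ty":-0.001,"tz":0.127,"turn":0,"gripper":0.3},{"tx":-0.001,"ty":-0.001,"tz":0.127,"turn":0,"gripper":0.3},{"tx":-0.001,"ty":-0.001,"tz":0.127,"turn":0,"gripper":0.3}]' --newtons 40

```text
t: 3.0
tcp_pos: [0.5907, 0.3165, 0.0062]
tool_rot: [0.36, 3.118, 0.002]
force: [0.0, 0.7, 6.9]
grip_width: 0.0373
grasp_force: 40.2
```

```bash
python3 to.py .5524 -.0202 .008
```

```text
t 3.0 tcp [0.5907 0.3165 0.0062] w 0.0373 gf 40.2 F [0.  0.7 6.9] j6 0.53
yaxis [0.228 0.974 0.002] shift [-0.0394 -0.3365 -0.0022]
```

The grip is on, but something is pushing up with about 7 N, so the tips may be touching the table. I'll lift and check.

Request:
servo_tool --commands '[{"tx":0,"ty":0,"tz":-0.02,"turn":0,"gripper":0.3},{"tx":0,"ty":0,"tz":-0.05,"turn":0,"gripper":0.3},{"tx":0,"ty":0,"tz":-0.09,"turn":0,"gripper":0.3},{"tx":0,"ty":0,"tz":-0.09,"turn":0,"gripper":0.3},{"tx":0,"ty":0,"tz":-0.09,"turn":0,"gripper":0.3}]'

```text
t: 3.5
tcp_pos: [0.5906, 0.3164, 0.0961]
tool_rot: [0.36, 3.118, 0.002]
force: [-0.1, -0.5, -0.8]
grip_width: 0.0374
grasp_force: 40.2
```

```bash
python3 to.py .5524 -.0202 .008; python3 - <<'E'
from h import *
p,d=cap('scene');cv2.imwrite('pics/g1.png',cv2.resize(p[60:260,340:600,::-1],None,fx=3,fy=3))
W=world('scene',d)
E
```

```text
t 3.5 tcp [0.5906 0.3164 0.0961] w 0.0374 gf 40.2 F [-0.1 -0.5 -0.8] j6 0.53
yaxis [0.228 0.974 0.002] shift [-0.0393 -0.3366  0.0876]
```

View pics/g1.png

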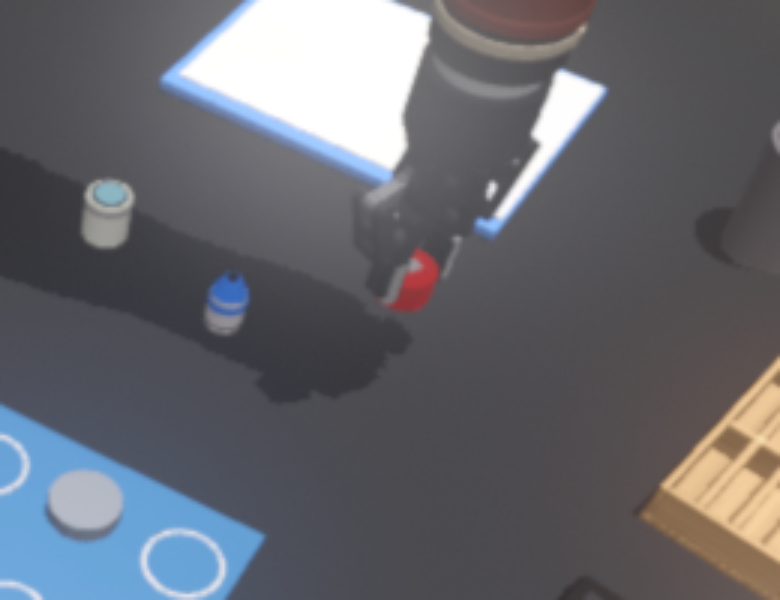

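The red mount is held at about (412,280) in this crop. It looks like it might be slightly rolled, so I'll check with depth and an enlarged top view.

```bash
python3 - <<'E'
from h import *
np.set_printoptions(precision=4,suppress=True)
for n in('top','scene'):
    p,d=cap(n); hsv=cv2.cvtColor(p,cv2.COLOR_RGB2HSV); W=world(n,d)
    m=((hsv[...,0]<6)|(hsv[...,0]>174))&(hsv[...,1]>150)&(hsv[...,2]>90)&(d>0)&(np.linalg.norm(W-[.59,.317,.1],axis=2)<.05)
    X=W[m]; print(n,len(X),X.min(0),X.max(0),X.mean(0))
    if len(X)>20:
        # local normals
        gx=np.zeros_like(W);gy=np.zeros_like(W);gx[:,1:-1]=W[:,2:]-W[:,:-2];gy[1:-1]=W[2:]-W[:-2]
        N=np.cross(gy,gx);N/=np.linalg.norm(N,axis=2,keepdims=True)+1e-9
        m2=cv2.erode(m.astype(np.uint8),np.ones((3,3)))>0
        v,u=np.where(m)
        for a,b in list(zip(v,u))[::max(1,len(v)//40)]: print(b,a,W[a,b],N[a,b].round(2),m2[a,b])
    b,a=(155,178) if n=='top' else (475,153)
    cv2.imwrite(f'pics/g2{n}.png',cv2.resize(p[a-30:a+30,b-40:b+40,::-1],None,fx=9,fy=9,interpolation=cv2.INTER_CUBIC))
E
```

```text
top 189 [0.5673 0.299  0.0932] [0.5924 0.3366 0.1363] [0.5766 0.3182 0.1081]
132 175 [0.5923 0.3356 0.1083] [-0.97  0.06 -0.25] False
132 176 [0.5898 0.3348 0.1105] [-0.06 -0.81  0.59] False
131 177 [0.5881 0.3366 0.1102] [-0.41 -0.91  0.07] False
135 177 [0.5877 0.3295 0.1108] [-0.71  0.57  0.41] False
134 178 [0.5868 0.3321 0.1081] [ 0.43 -0.47  0.77] True
132 179 [0.5852 0.3355 0.108 ] [-0.19  0.7   0.69] False
136 179 [0.5839 0.3274 0.1114] [-0.96  0.02  0.3 ] True
132 180 [0.583  0.3349 0.1094] [-0.05  0.35  0.93] False
136 180 [0.5831 0.3284 0.1084] [-0.9  -0.37  0.25] True
140 180 [0.5817 0.3203 0.112 ] [-0.55  0.25  0.8 ] False
133 181 [0.5804 0.3323 0.1118] [-0.49  0.04  0.87] False
137 181 [0.5808 0.3262 0.1096] [-0.03  0.22  0.98] True
141 181 [0.5808 0.3195 0.1089] [-0.15  0.53  0.84] False
146 181 [0.5803 0.3106 0.1099] [-0.29  0.71  0.64] False
133 182 [0.5803 0.3342 0.1063] [-0.16  0.34  0.93] False
137 182 [0.5794 0.3265 0.1086] [-0.25  0.52  0.82] True
141 182 [0.5792 0.3196 0.1086] [ 0.07 -0.31  0.95] True
145 182 [0.5784 0.3121 0.1105] [ 0.68 -0.45  0.58] False
149
[... 3501 characters left out ...]
.62 -0.75 -0.21] True
479 159 [0.6056 0.3081 0.0989] [ 0.97 -0.23 -0.01] True
473 160 [0.5978 0.3    0.096 ] [ 0.53 -0.64  0.56] False
476 160 [0.6015 0.3057 0.0948] [ 0.95 -0.31  0.08] True
479 160 [0.6061 0.3086 0.0962] [ 0.78 -0.62  0.07] False
472 161 [0.5966 0.3002 0.0922] [ 0.08 -0.96 -0.25] False
475 161 [0.6013 0.3029 0.0939] [ 0.6  -0.79 -0.08] True
478 161 [0.6046 0.3097 0.0915] [ 0.25 -0.62  0.74] True
471 162 [0.5959 0.2989 0.0898] [ 0.03 -0.79  0.61] False
474 162 [0.6012 0.3002 0.0928] [ 0.68 -0.71  0.17] True
477 162 [0.6039 0.3085 0.089 ] [ 0.86 -0.49  0.17] False
472 163 [0.598  0.3004 0.0875] [ 0.55 -0.49 -0.68] False
475 163 [0.6016 0.3063 0.086 ] [ 0.57 -0.48 -0.67] False
```

View pics/g2scene.png

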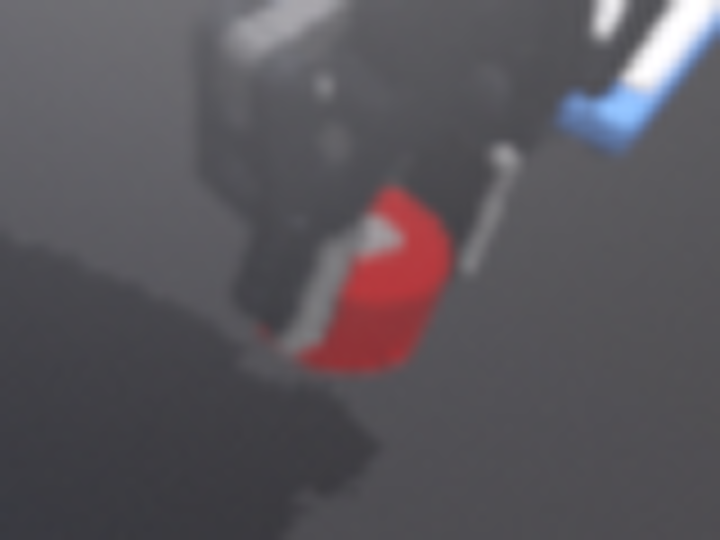

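The top face is flat (z .106–.110) and the bottom is near .086, so the mount hangs upright, about 2–3 mm off the TCP in x. I'll carry it to the centre ring.

Request:
servo_tool --commands '[{"tx":-0.041,"ty":-0.336,"tz":0,"turn":0,"gripper":0.3},{"tx":-0.041,"ty":-0.336,"tz":0,"turn":0,"gripper":0.3},{"tx":-0.041,"ty":-0.336,"tz":0,"turn":0,"gripper":0.3},{"tx":-0.041,"ty":-0.336,"tz":0,"turn":0,"gripper":0.3},{"tx":-0.041,"ty":-0.336,"tz":0,"turn":0,"gripper":0.3},{"tx":-0.041,"ty":-0.336,"tz":0,"turn":0,"gripper":0.3},{"tx":-0.041,"ty":-0.336,"tz":0,"turn":0,"gripper":0.3},{"tx":-0.041,"ty":-0.336,"tz":0,"turn":0,"gripper":0.3},{"tx":-0.041,"ty":-0.336,"tz":0,"turn":0,"gripper":0.3},{"tx":-0.041,"ty":-0.336,"tz":0,"turn":0,"gripper":0.3},{"tx":-0.041,"ty":-0.336,"tz":0,"turn":0,"gripper":0.3},{"tx":-0.041,"ty":-0.336,"tz":0,"turn":0,"gripper":0.3}]'

```text
t: 4.85
tcp_pos: [0.5529, -0.0194, 0.0941]
tool_rot: [-0.358, -3.121, -0.0]
force: [-0.2, -1.0, -0.6]
grip_width: 0.0374
grasp_force: 40.4
```

```bash
python3 to.py .5544 -.0202 .010
```

```text
t 4.85 tcp [ 0.5529 -0.0194  0.0941] w 0.0374 gf 40.4 F [-0.2 -1.  -0.6] j6 -0.04
yaxis [0.226 0.974 0.   ] shift [-0.0017 -0.0005  0.0841]
```

Request:
servo_tool --commands '[{"tx":-0.001,"ty":-0.001,"tz":0.04,"turn":0,"gripper":0.3},{"tx":-0.001,"ty":-0.001,"tz":0.065,"turn":0,"gripper":0.3},{"tx":-0.001,"ty":-0.001,"tz":0.075,"turn":0,"gripper":0.3},{"tx":-0.001,"ty":-0.001,"tz":0.079,"turn":0,"gripper":0.3},{"tx":-0.001,"ty":-0.001,"tz":0.082,"turn":0,"gripper":0.3},{"tx":-0.001,"ty":-0.001,"tz":0.083,"turn":0,"gripper":0.3},{"tx":-0.001,"ty":-0.001,"tz":0.083,"turn":0,"gripper":0.3}]'

```text
t: 5.55
tcp_pos: [0.5544, -0.0218, 0.0123]
tool_rot: [0.36, 3.119, -0.0]
force: [0.3, -0.3, -1.0]
grip_width: 0.0373
grasp_force: 40.4
```

```bash
python3 to.py .5544 -.0202 .010
```

```text
t 5.55 tcp [ 0.5544 -0.0218  0.0123] w 0.0373 gf 40.4 F [ 0.3 -0.3 -1. ] j6 -0.05
yaxis [0.228 0.974 0.   ] shift [0.0003 0.0015 0.0023]
```

Request:
servo_tool --commands '[{"tx":0,"ty":0.001,"tz":0.001,"turn":0,"gripper":0.3},{"tx":0,"ty":0.001,"tz":0.002,"turn":0,"gripper":0.3},{"tx":0,"ty":0.001,"tz":0.003,"turn":0,"gripper":0.3},{"tx":0,"ty":0.001,"tz":0.003,"turn":0,"gripper":0.3}]'

```text
t: 5.95
tcp_pos: [0.5541, -0.0207, 0.0091]
tool_rot: [0.36, 3.12, -0.0]
force: [-3.3, 0.9, 6.5]
grip_width: 0.0379
grasp_force: 41.1
```

It has touched down (6.5 N). I'll release and lift.

Request:
servo_tool --commands '[{"tx":0,"ty":0,"tz":-0.001,"turn":0,"gripper":0.7},{"tx":0,"ty":0,"tz":-0.001,"turn":0,"gripper":0.7},{"tx":0,"ty":0,"tz":-0.001,"turn":0,"gripper":0.7},{"tx":0,"ty":0,"tz":-0.001,"turn":0,"gripper":0.7},{"tx":0,"ty":0,"tz":-0.03,"turn":0,"gripper":0.7},{"tx":0,"ty":0,"tz":-0.07,"turn":0,"gripper":0.7},{"tx":0,"ty":0,"tz":-0.11,"turn":0,"gripper":0.7},{"tx":0,"ty":0,"tz":-0.11,"turn":0,"gripper":0.7},{"tx":0,"ty":0,"tz":-0.11,"turn":0,"gripper":0.7}]'

```text
t: 6.85
tcp_pos: [0.5547, -0.0209, 0.1193]
tool_rot: [0.36, 3.119, -0.0]
force: [-0.2, -0.0, -0.5]
grip_width: 0.0597
grasp_force: 0.0
```

```bash
python3 to.py .5748 -.2752 .007
```

```text
t 6.85 tcp [ 0.5547 -0.0209  0.1193] w 0.0597 gf 0.0 F [-0.2 -0.  -0.5] j6 -0.04
yaxis [ 0.228  0.974 -0.   ] shift [-0.0773 -0.243   0.1125]
```

Request:
servo_tool --commands '[{"tx":-0.077,"ty":-0.243,"tz":0,"turn":0,"gripper":0.85},{"tx":-0.077,"ty":-0.243,"tz":0,"turn":0,"gripper":0.85},{"tx":-0.077,"ty":-0.243,"tz":0,"turn":0,"gripper":0.85},{"tx":-0.077,"ty":-0.243,"tz":0,"turn":0,"gripper":0.85},{"tx":-0.077,"ty":-0.243,"tz":0,"turn":0,"gripper":0.85},{"tx":-0.077,"ty":-0.243,"tz":0,"turn":0,"gripper":0.85},{"tx":-0.077,"ty":-0.243,"tz":0,"turn":0,"gripper":0.85},{"tx":-0.077,"ty":-0.243,"tz":0,"turn":0,"gripper":0.85},{"tx":-0.077,"ty":-0.243,"tz":0,"turn":0,"gripper":0.85},{"tx":-0.077,"ty":-0.243,"tz":0,"turn":0,"gripper":0.85}]'

```text
t: 7.85
tcp_pos: [0.5736, -0.2734, 0.1183]
tool_rot: [-0.357, -3.121, -0.0]
force: [-0.4, 0.6, 0.0]
grip_width: 0.0725
grasp_force: 0.0
```

```bash
python3 to.py .5748 -.2752 .008; python3 - <<'E'
from h import *
p,d=cap('scene')
for b in blobs('scene',p,d): print(*b)
E
```

```text
t 7.85 tcp [ 0.5736 -0.2734  0.1183] w 0.0725 gf 0.0 F [-0.4  0.6  0. ] j6 -0.42
yaxis [0.226 0.974 0.   ] shift [-0.0015 -0.0015  0.1103]
[376. 129.] [0.35492067 0.29319248] [0.35430195 0.29387091] 0.01888025365769863 0.03883640056250787 [172. 193. 202.]
[416. 159.] [0.48049565 0.28501274] [0.47968646 0.2851333 ] 0.007892530411481857 0.042140207982153934 [ 56.  95. 158.]
[571. 213.] [0.79306425 0.39749288] [0.79396945 0.39955061] 0.05070003867149353 0.034206697147006165 [187. 152. 112.]
[259. 213.] [ 0.35233236 -0.05674653] [ 0.35186838 -0.05656763] 0.025777755305171013 0.01649586412836501 [222. 151. 180.]
[368. 227.] [0.53117252 0.07605586] [0.53140682 0.07588159] 0.02637135609984398 0.01879841069292359 [152. 158. 170.]
[342. 261.] [ 0.55288801 -0.02091101] [ 0.55286206 -0.0207155 ] 0.020399658009409904 0.026041457539901513 [210.  80. 100.]
[459. 336.] [0.79556645 0.01779591] [0.79536152 0.04469973] 0.21897529065608978 0.0173106985442696 [48. 46. 49.]
[377. 281.] [ 0.62657687 -0.00477341] [ 0.62654207 -0.00417481] 0.020359065383672714 0.025893261823056773 [72. 80. 99.]
[170. 284.] [ 0.37232421 -0.28151933] [ 0.37206038 -0.28139267] 0.02086517959833145 0.023498656634257886 [212. 200.  32.]
[313. 302.] [ 0.57516727 -0.1187084 ] [ 0.57478069 -0.11814272] 0.025537459179759026 0.01904314873538074 [204. 159.  88.]
[243. 360.] [ 0.57542566 -0.27611328] [ 0.57533142 -0.27622839] 0.020524978637695312 0.023512216238665756 [ 53. 142.  76.]
[258. 415.] [ 0.65799313 -0.31443313] [ 0.65774337 -0.31406317] 0.025144293904304504 0.016509297253537746 [151.  82. 181.]
```

The red mount is within 1 mm of the centre ring. Next I'll descend on the green mount.

Request:
servo_tool --commands '[{"tx":-0.001,"ty":-0.001,"tz":0.04,"turn":0,"gripper":0.85},{"tx":-0.001,"ty":-0.001,"tz":0.08,"turn":0,"gripper":0.85},{"tx":-0.001,"ty":-0.001,"tz":0.1,"turn":0,"gripper":0.85},{"tx":-0.001,"ty":-0.001,"tz":0.11,"turn":0,"gripper":0.85},{"tx":-0.001,"ty":-0.001,"tz":0.11,"turn":0,"gripper":0.3},{"tx":-0.001,"ty":-0.001,"tz":0.11,"turn":0,"gripper":0.3},{"tx":-0.001,"ty":-0.001,"tz":0.11,"turn":0,"gripper":0.3},{"tx":-0.001,"ty":-0.001,"tz":0.11,"turn":0,"gripper":0.3},{"tx":-0.001,"ty":-0.001,"tz":0.11,"turn":0,"gripper":0.3},{"tx":-0.001,"ty":-0.001,"tz":0.11,"turn":0,"gripper":0.3},{"tx":-0.001,"ty":-0.001,"tz":0.11,"turn":0,"gripper":0.3},{"tx":-0.001,"ty":-0.001,"tz":0.08,"turn":0,"gripper":0.3},{"tx":-0.001,"ty":-0.001,"tz":0.03,"turn":0,"gripper":0.3},{"tx":-0.001,"ty":-0.001,"tz":0.02,"turn":0,"gripper":0.3},{"tx":-0.001,"ty":-0.001,"tz":0.02,"turn":0,"gripper":0.3}]'

```text
t: 9.4
tcp_pos: [0.5759, -0.2773, 0.1017]
tool_rot: [0.36, 3.116, -0.004]
force: [-0.9, -0.5, -1.9]
grip_width: 0.0372
grasp_force: 40.3
```

```bash
python3 to.py .6482 -.1010 .011
```

```text
t 9.4 tcp [ 0.5759 -0.2773  0.1017] w 0.0372 gf 40.3 F [-0.9 -0.5 -1.9] j6 -0.42
yaxis [ 0.228  0.974 -0.002] shift [-0.0297  0.1883  0.0905]
```

Request:
servo_tool --commands '[{"tx":-0.03,"ty":0.188,"tz":0,"turn":0,"gripper":0.3},{"tx":-0.03,"ty":0.188,"tz":0,"turn":0,"gripper":0.3},{"tx":-0.03,"ty":0.188,"tz":0,"turn":0,"gripper":0.3},{"tx":-0.03,"ty":0.188,"tz":0,"turn":0,"gripper":0.3},{"tx":-0.03,"ty":0.188,"tz":0,"turn":0,"gripper":0.3},{"tx":-0.03,"ty":0.188,"tz":0,"turn":0,"gripper":0.3},{"tx":-0.03,"ty":0.188,"tz":0,"turn":0,"gripper":0.3},{"tx":-0.03,"ty":0.188,"tz":0.04,"turn":0,"gripper":0.3},{"tx":-0.03,"ty":0.188,"tz":0.06,"turn":0,"gripper":0.3},{"tx":-0.03,"ty":0.188,"tz":0.06,"turn":0,"gripper":0.3},{"tx":-0.03,"ty":0.188,"tz":0.06,"turn":0,"gripper":0.3}]'

```text
t: 10.5
tcp_pos: [0.6458, -0.1008, 0.0385]
tool_rot: [-0.362, -3.12, -0.0]
force: [-0.2, -0.2, -0.5]
grip_width: 0.037
grasp_force: 40.4
```

```bash
python3 to.py .6482 -.1010 .011
```

```text
t 10.5 tcp [ 0.6458 -0.1008  0.0385] w 0.037 gf 40.4 F [-0.2 -0.2 -0.5] j6 -0.12
yaxis [0.229 0.973 0.   ] shift [-0.0024  0.0004  0.0275]
```

Request:
servo_tool --commands '[{"tx":-0.002,"ty":0,"tz":0.015,"turn":0,"gripper":0.3},{"tx":-0.002,"ty":0,"tz":0.022,"turn":0,"gripper":0.3},{"tx":-0.002,"ty":0,"tz":0.024,"turn":0,"gripper":0.3},{"tx":-0.002,"ty":0,"tz":0.025,"turn":0,"gripper":0.3},{"tx":-0.002,"ty":0,"tz":0.026,"turn":0,"gripper":0.3},{"tx":-0.002,"ty":0,"tz":0.026,"turn":0,"gripper":0.3}]'

```text
t: 11.1
tcp_pos: [0.6483, -0.1003, 0.0135]
tool_rot: [0.36, 3.12, -0.0]
force: [-4.8, 0.1, 6.5]
grip_width: 0.0372
grasp_force: 41.1
```

Contact again, so I'll release and lift, then go to the blue objective.

Request:
servo_tool --commands '[{"tx":0,"ty":0,"tz":0,"turn":0,"gripper":0.7},{"tx":0,"ty":0,"tz":0,"turn":0,"gripper":0.7},{"tx":0,"ty":0,"tz":0,"turn":0,"gripper":0.7},{"tx":0,"ty":0,"tz":0,"turn":0,"gripper":0.7},{"tx":0,"ty":0,"tz":-0.03,"turn":0,"gripper":0.7},{"tx":0,"ty":0,"tz":-0.07,"turn":0,"gripper":0.7},{"tx":0,"ty":0,"tz":-0.11,"turn":0,"gripper":0.7},{"tx":0,"ty":0,"tz":-0.11,"turn":0,"gripper":0.7},{"tx":0,"ty":0,"tz":-0.11,"turn":0,"gripper":0.7}]'

```text
t: 12.0
tcp_pos: [0.6491, -0.1006, 0.1235]
tool_rot: [0.36, 3.118, -0.001]
force: [0.0, 0.1, -0.3]
grip_width: 0.0596
grasp_force: 0.0
```

```bash
python3 to.py .4797 .286 .12
```

```text
t 12.0 tcp [ 0.6491 -0.1006  0.1235] w 0.0596 gf 0.0 F [ 0.   0.1 -0.3] j6 -0.12
yaxis [ 0.228  0.974 -0.   ] shift [0.253  0.3378 0.0028]
```

Request:
servo_tool --commands '[{"tx":0.253,"ty":0.338,"tz":0,"turn":0,"gripper":0.7},{"tx":0.253,"ty":0.338,"tz":0,"turn":0,"gripper":0.7},{"tx":0.253,"ty":0.338,"tz":0,"turn":0,"gripper":0.7},{"tx":0.253,"ty":0.338,"tz":0,"turn":0,"gripper":0.7},{"tx":0.253,"ty":0.338,"tz":0,"turn":0,"gripper":0.7},{"tx":0.253,"ty":0.338,"tz":0,"turn":0,"gripper":0.7},{"tx":0.253,"ty":0.338,"tz":0,"turn":0,"gripper":0.7},{"tx":0.253,"ty":0.338,"tz":0,"turn":0,"gripper":0.7},{"tx":0.253,"ty":0.338,"tz":0,"turn":0,"gripper":0.7},{"tx":0.253,"ty":0.338,"tz":0,"turn":0,"gripper":0.7},{"tx":0.253,"ty":0.338,"tz":0,"turn":0,"gripper":0.7},{"tx":0.253,"ty":0.338,"tz":0,"turn":0,"gripper":0.7},{"tx":0.253,"ty":0.338,"tz":0,"turn":0,"gripper":0.7}]'

```text
t: 13.3
tcp_pos: [0.4793, 0.2854, 0.1219]
tool_rot: [-0.363, -3.12, 0.0]
force: [0.4, -0.2, -0.4]
grip_width: 0.06
grasp_force: 0.0
```

```bash
python3 to.py .4797 .286 .010;python3 - <<'E'
from h import *
p,d=cap('scene')
for b in blobs('scene',p,d): print(b[0],b[1].round(4),b[2].round(4),round(b[4],3),b[5])
E
```

```text
t 13.3 tcp [0.4793 0.2854 0.1219] w 0.06 gf 0.0 F [ 0.4 -0.2 -0.4] j6 0.53
yaxis [ 0.229  0.973 -0.   ] shift [-0.0003  0.0007  0.1119]
[376. 129.] [0.3548 0.2932] [0.3544 0.2937] 0.039 [139. 158. 163.]
[416. 159.] [0.481  0.2847] [0.4807 0.2851] 0.041 [ 53.  95. 162.]
[571. 213.] [0.7931 0.3955] [0.7941 0.398 ] 0.034 [206. 171. 128.]
[259. 213.] [ 0.3524 -0.0565] [ 0.3521 -0.0564] 0.016 [242. 172. 202.]
[368. 227.] [0.5313 0.0757] [0.531 0.076] 0.019 [171. 177. 189.]
[342. 261.] [ 0.5529 -0.0213] [ 0.5528 -0.0208] 0.026 [229.  92. 115.]
[458. 337.] [0.7955 0.0183] [0.7953 0.0449] 0.017 [57. 55. 59.]
[377. 281.] [ 0.6268 -0.0045] [ 0.6267 -0.0043] 0.026 [ 85.  93. 113.]
[170. 284.] [ 0.3723 -0.2815] [ 0.3722 -0.2815] 0.024 [233. 221.  38.]
[313. 302.] [ 0.5751 -0.1184] [ 0.5752 -0.118 ] 0.019 [225. 179. 104.]
[349. 322.] [ 0.6483 -0.1008] [ 0.6479 -0.1007] 0.026 [ 81. 189. 123.]
[199. 321.] [ 0.4722 -0.2879] [ 0.4716 -0.288 ] 0.044 [176.  58.  49.]
[257. 415.] [ 0.658  -0.3143] [ 0.6576 -0.3141] 0.016 [170.  95. 200.]
```

Green measures about 1 mm from its ring centre, and the red objective and yellow mount have not moved. Next is the blue objective.

Request:
servo_tool --commands '[{"tx":0,"ty":0.001,"tz":0.04,"turn":0,"gripper":0.7},{"tx":0,"ty":0.001,"tz":0.07,"turn":0,"gripper":0.7},{"tx":0,"ty":0.001,"tz":0.095,"turn":0,"gripper":0.7},{"tx":0,"ty":0.001,"tz":0.112,"turn":0,"gripper":0.7},{"tx":0,"ty":0.001,"tz":0.112,"turn":0,"gripper":0.7},{"tx":0,"ty":0.001,"tz":0.112,"turn":0,"gripper":0.2},{"tx":0,"ty":0.001,"tz":0.112,"turn":0,"gripper":0.2},{"tx":0,"ty":0.001,"tz":0.112,"turn":0,"gripper":0.2},{"tx":0,"ty":0.001,"tz":0.112,"turn":0,"gripper":0.2},{"tx":0,"ty":0.001,"tz":0.112,"turn":0,"gripper":0.2},{"tx":0,"ty":0.001,"tz":0.112,"turn":0,"gripper":0.2},{"tx":0,"ty":0.001,"tz":0.112,"turn":0,"gripper":0.2},{"tx":0,"ty":0.001,"tz":0.112,"turn":0,"gripper":0.2}]'

```text
t: 14.65
tcp_pos: [0.4804, 0.2876, 0.0121]
tool_rot: [0.36, 3.118, 0.001]
force: [-1.2, -3.3, 6.7]
grip_width: 0.0266
grasp_force: 39.5
```

```bash
python3 to.py .4572 .0607 .09
```

```text
t 14.65 tcp [0.4804 0.2876 0.0121] w 0.0266 gf 39.5 F [-1.2 -3.3  6.7] j6 0.54
yaxis [0.228 0.974 0.001] shift [-0.0294 -0.2262 -0.0781]
```

Request:
servo_tool --commands '[{"tx":0,"ty":0,"tz":-0.03,"turn":0,"gripper":0.2},{"tx":0,"ty":0,"tz":-0.07,"turn":0,"gripper":0.2},{"tx":0,"ty":0,"tz":-0.07,"turn":0,"gripper":0.2},{"tx":-0.029,"ty":-0.226,"tz":-0.07,"turn":0,"gripper":0.2},{"tx":-0.029,"ty":-0.226,"tz":-0.07,"turn":0,"gripper":0.2},{"tx":-0.029,"ty":-0.226,"tz":-0.07,"turn":0,"gripper":0.2},{"tx":-0.029,"ty":-0.226,"tz":-0.07,"turn":0,"gripper":0.2},{"tx":-0.029,"ty":-0.226,"tz":-0.07,"turn":0,"gripper":0.2},{"tx":-0.029,"ty":-0.226,"tz":-0.07,"turn":0,"gripper":0.2},{"tx":-0.029,"ty":-0.226,"tz":-0.07,"turn":0,"gripper":0.2},{"tx":-0.029,"ty":-0.226,"tz":-0.07,"turn":0,"gripper":0.2},{"tx":-0.029,"ty":-0.226,"tz":-0.07,"turn":0,"gripper":0.2}]'

```text
t: 15.85
tcp_pos: [0.4558, 0.0618, 0.0802]
tool_rot: [-0.358, -3.121, -0.0]
force: [0.0, 0.1, -1.4]
grip_width: 0.0264
grasp_force: 40.1
```

```bash
python3 to.py .4576 .0607 .015; python3 - <<'E'
from h import *
p,d=cap('scene','b1.png');cv2.imwrite('pics/b1.png',cv2.resize(p[100:260,270:470,::-1],None,fx=4,fy=3.7))
E
```

```text
t 15.85 tcp [0.4558 0.0618 0.0802] w 0.0264 gf 40.1 F [ 0.   0.1 -1.4] j6 0.08
yaxis [0.226 0.974 0.   ] shift [-0.002  -0.0007  0.0652]
```

View pics/b1.png

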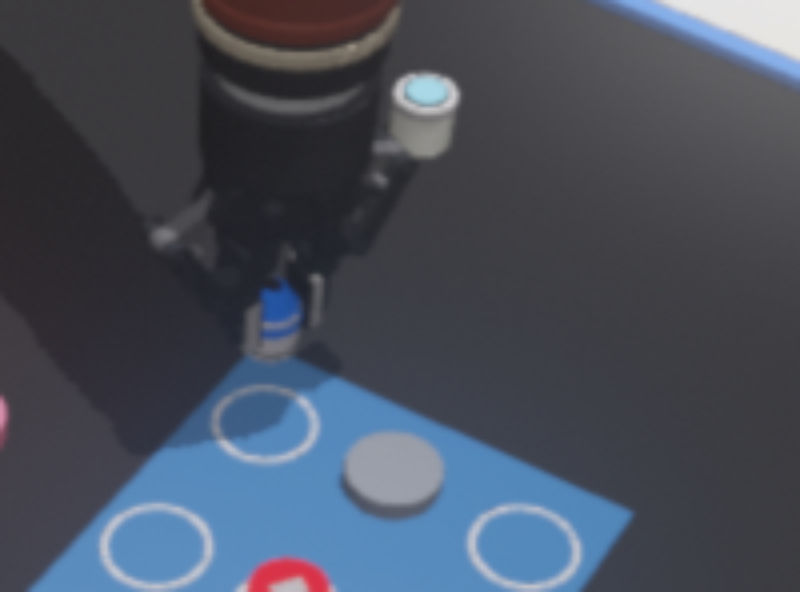

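The objective hangs upright between the pads at (275,315), above its ring at (265,425). Contact is expected at TCP z ≈ .015, so I'll lower to that.

Request:
servo_tool --commands '[{"tx":-0.001,"ty":-0.001,"tz":0.03,"turn":0,"gripper":0.2},{"tx":-0.001,"ty":-0.001,"tz":0.05,"turn":0,"gripper":0.2},{"tx":-0.001,"ty":-0.001,"tz":0.058,"turn":0,"gripper":0.2},{"tx":-0.001,"ty":-0.001,"tz":0.061,"turn":0,"gripper":0.2},{"tx":-0.001,"ty":-0.001,"tz":0.063,"turn":0,"gripper":0.2},{"tx":-0.001,"ty":-0.001,"tz":0.064,"turn":0,"gripper":0.2},{"tx":-0.001,"ty":-0.001,"tz":0.064,"turn":0,"gripper":0.2}]'

```text
t: 16.6
tcp_pos: [0.4572, 0.0596, 0.017]
tool_rot: [0.36, 3.12, 0.0]
force: [-0.4, 0.5, -1.7]
grip_width: 0.0267
grasp_force: 40.1
```

Request:
servo_tool --commands '[{"tx":0,"ty":0.001,"tz":0.001,"turn":0,"gripper":0.2},{"tx":0,"ty":0.001,"tz":0.002,"turn":0,"gripper":0.2},{"tx":0,"ty":0.001,"tz":0.003,"turn":0,"gripper":0.2},{"tx":0,"ty":0.001,"tz":0.003,"turn":0,"gripper":0.2}]'

```text
t: 17.0
tcp_pos: [0.4574, 0.0606, 0.015]
tool_rot: [0.36, 3.12, 0.0]
force: [-5.4, 0.6, 14.4]
grip_width: 0.0261
grasp_force: 41.9
```

Request:
servo_tool --commands '[{"tx":0,"ty":0,"tz":-0.001,"turn":0,"gripper":0.6},{"tx":0,"ty":0,"tz":-0.001,"turn":0,"gripper":0.6},{"tx":0,"ty":0,"tz":-0.001,"turn":0,"gripper":0.6},{"tx":0,"ty":0,"tz":-0.001,"turn":0,"gripper":0.6},{"tx":0,"ty":0,"tz":-0.03,"turn":0,"gripper":0.6},{"tx":0,"ty":0,"tz":-0.07,"turn":0,"gripper":0.6},{"tx":0,"ty":0,"tz":-0.1,"turn":0,"gripper":0.7},{"tx":0,"ty":0,"tz":-0.1,"turn":0,"gripper":0.7},{"tx":0,"ty":0,"tz":-0.1,"turn":0,"gripper":0.7}]'

```text
t: 17.9
tcp_pos: [0.4573, 0.0605, 0.1136]
tool_rot: [0.36, 3.12, 0.0]
force: [-0.4, 0.5, -1.1]
grip_width: 0.0595
grasp_force: 0.0
```

```bash
python3 to.py .3547 .2942 .12
```

```text
t 17.9 tcp [0.4573 0.0605 0.1136] w 0.0595 gf 0.0 F [-0.4  0.5 -1.1] j6 0.08
yaxis [0.228 0.974 0.   ] shift [ 0.1531  0.2042 -0.0065]
```

Request:
servo_tool --commands '[{"tx":0.153,"ty":0.204,"tz":0,"turn":0,"gripper":0.7},{"tx":0.153,"ty":0.204,"tz":0,"turn":0,"gripper":0.7},{"tx":0.153,"ty":0.204,"tz":0,"turn":0,"gripper":0.7},{"tx":0.153,"ty":0.204,"tz":0,"turn":0,"gripper":0.7},{"tx":0.153,"ty":0.204,"tz":0,"turn":0,"gripper":0.7},{"tx":0.153,"ty":0.204,"tz":0,"turn":0,"gripper":0.7},{"tx":0.153,"ty":0.204,"tz":0,"turn":0,"gripper":0.7},{"tx":0.153,"ty":0.204,"tz":0,"turn":0,"gripper":0.7},{"tx":0.153,"ty":0.204,"tz":0,"turn":0,"gripper":0.7},{"tx":0.153,"ty":0.204,"tz":0,"turn":0,"gripper":0.7},{"tx":0.153,"ty":0.204,"tz":0,"turn":0,"gripper":0.7}]'

```text
t: 19.0
tcp_pos: [0.3548, 0.2933, 0.1133]
tool_rot: [0.363, 3.12, 0.0]
force: [0.0, 1.0, -0.0]
grip_width: 0.0594
grasp_force: 0.0
```

```bash
python3 to.py .3547 .2942 .012; python3 - <<'E'
from h import *
p,d=cap('scene')
for b in blobs('scene',p,d): print(b[0],b[1].round(4),b[2].round(4),round(b[4],3),b[5])
E
```

```text
t 19.0 tcp [0.3548 0.2933 0.1133] w 0.0594 gf 0.0 F [ 0.  1. -0.] j6 0.64
yaxis [0.23  0.973 0.   ] shift [0.0004 0.0008 0.1013]
[376. 129.] [0.3547 0.2931] [0.3539 0.2934] 0.039 [137. 155. 161.]
[571. 213.] [0.7931 0.3966] [0.7941 0.3984] 0.034 [183. 149. 109.]
[336. 208.] [0.4578 0.0586] [0.4576 0.0589] 0.045 [ 52. 103. 175.]
[259. 213.] [ 0.3523 -0.0568] [ 0.3517 -0.0566] 0.016 [222. 152. 181.]
[368. 227.] [0.5309 0.0763] [0.5311 0.0763] 0.019 [150. 156. 168.]
[342. 261.] [ 0.5531 -0.0212] [ 0.5528 -0.0211] 0.026 [207.  78.  98.]
[459. 336.] [0.7956 0.0193] [0.7954 0.0455] 0.017 [47. 45. 48.]
[377. 281.] [ 0.6266 -0.0047] [ 0.6265 -0.0043] 0.026 [70. 79. 96.]
[170. 284.] [ 0.3719 -0.2815] [ 0.3719 -0.2814] 0.023 [211. 199.  33.]
[313. 302.] [ 0.5752 -0.1185] [ 0.5752 -0.1181] 0.019 [202. 157.  87.]
[349. 322.] [ 0.6482 -0.101 ] [ 0.6479 -0.1011] 0.026 [ 67. 167. 106.]
[199. 321.] [ 0.4721 -0.2881] [ 0.472  -0.2879] 0.044 [156.  45.  39.]
[258. 415.] [ 0.6582 -0.3144] [ 0.6579 -0.314 ] 0.017 [149.  80. 178.]
```

Blue is within about 1 mm. Last is the loupe.

Request:
servo_tool --commands '[{"tx":0,"ty":0.001,"tz":0.03,"turn":0,"gripper":0.7},{"tx":0,"ty":0.001,"tz":0.06,"turn":0,"gripper":0.7},{"tx":0,"ty":0.001,"tz":0.085,"turn":0,"gripper":0.7},{"tx":0,"ty":0.001,"tz":0.1,"turn":0,"gripper":0.7},{"tx":0,"ty":0.001,"tz":0.1,"turn":0,"gripper":0.7},{"tx":0,"ty":0.001,"tz":0.1,"turn":0,"gripper":0.25},{"tx":0,"ty":0.001,"tz":0.1,"turn":0,"gripper":0.25},{"tx":0,"ty":0.001,"tz":0.1,"turn":0,"gripper":0.25},{"tx":0,"ty":0.001,"tz":0.1,"turn":0,"gripper":0.25},{"tx":0,"ty":0.001,"tz":0.1,"turn":0,"gripper":0.25},{"tx":0,"ty":0.001,"tz":0.1,"turn":0,"gripper":0.25},{"tx":0,"ty":0.001,"tz":0.1,"turn":0,"gripper":0.25},{"tx":0,"ty":0.001,"tz":0.1,"turn":0,"gripper":0.25}]'

```text
t: 20.35
tcp_pos: [0.3556, 0.2955, 0.0147]
tool_rot: [0.36, 3.119, 0.002]
force: [-0.6, -1.3, 7.2]
grip_width: 0.0349
grasp_force: 40.2
```

```bash
python3 to.py .5522 -.0202 .09
```

```text
t 20.35 tcp [0.3556 0.2955 0.0147] w 0.0349 gf 40.2 F [-0.6 -1.3  7.2] j6 0.64
yaxis [0.228 0.974 0.001] shift [-0.2635 -0.2625 -0.0751]
```

Request:
servo_tool --commands '[{"tx":0,"ty":0,"tz":-0.03,"turn":0,"gripper":0.25},{"tx":0,"ty":0,"tz":-0.07,"turn":0,"gripper":0.25},{"tx":0,"ty":0,"tz":-0.1,"turn":0,"gripper":0.25},{"tx":-0.264,"ty":-0.262,"tz":-0.1,"turn":0,"gripper":0.25},{"tx":-0.264,"ty":-0.262,"tz":-0.1,"turn":0,"gripper":0.25},{"tx":-0.264,"ty":-0.262,"tz":-0.1,"turn":0,"gripper":0.25},{"tx":-0.264,"ty":-0.262,"tz":-0.1,"turn":0,"gripper":0.25},{"tx":-0.264,"ty":-0.262,"tz":-0.1,"turn":0,"gripper":0.25},{"tx":-0.264,"ty":-0.262,"tz":-0.1,"turn":0,"gripper":0.25},{"tx":-0.264,"ty":-0.262,"tz":-0.1,"turn":0,"gripper":0.25},{"tx":-0.264,"ty":-0.262,"tz":-0.1,"turn":0,"gripper":0.25},{"tx":-0.264,"ty":-0.262,"tz":-0.1,"turn":0,"gripper":0.25},{"tx":-0.264,"ty":-0.262,"tz":-0.1,"turn":0,"gripper":0.25},{"tx":-0.264,"ty":-0.262,"tz":-0.1,"turn":0,"gripper":0.25},{"tx":-0.264,"ty":-0.262,"tz":-0.1,"turn":0,"gripper":0.25},{"tx":-0.264,"ty":-0.262,"tz":-0.1,"turn":0,"gripper":0.25}]'

```text
t: 21.95
tcp_pos: [0.5517, -0.0193, 0.1135]
tool_rot: [0.358, 3.121, 0.0]
force: [0.3, 0.5, -0.2]
grip_width: 0.0347
grasp_force: 40.2
```

```bash
python3 to.py .5533 -.0202 .040
```

```text
t 21.95 tcp [ 0.5517 -0.0193  0.1135] w 0.0347 gf 40.2 F [ 0.3  0.5 -0.2] j6 -0.04
yaxis [0.226 0.974 0.   ] shift [-0.0018 -0.0005  0.0735]
```

Lower to just above contact (expected at TCP z ≈ .040).

Request:
servo_tool --commands '[{"tx":-0.001,"ty":-0.001,"tz":0.03,"turn":0,"gripper":0.25},{"tx":-0.001,"ty":-0.001,"tz":0.055,"turn":0,"gripper":0.25},{"tx":-0.001,"ty":-0.001,"tz":0.066,"turn":0,"gripper":0.25},{"tx":-0.001,"ty":-0.001,"tz":0.069,"turn":0,"gripper":0.25},{"tx":-0.001,"ty":-0.001,"tz":0.07,"turn":0,"gripper":0.25},{"tx":-0.001,"ty":-0.001,"tz":0.07,"turn":0,"gripper":0.25}]'

```text
t: 22.55
tcp_pos: [0.5534, -0.0215, 0.0445]
tool_rot: [0.36, 3.119, -0.0]
force: [0.1, -0.0, -0.7]
grip_width: 0.0348
grasp_force: 40.2
```

```bash
python3 to.py .5533 -.0202 .040; python3 - <<'E'
from h import *
p,d=cap('scene');cv2.imwrite('pics/l1.png',cv2.resize(p[190:290,280:405,::-1],None,fx=6,fy=6,interpolation=cv2.INTER_CUBIC))
E
```

```text
t 22.55 tcp [ 0.5534 -0.0215  0.0445] w 0.0348 gf 40.2 F [ 0.1 -0.  -0.7] j6 -0.05
yaxis [0.228 0.974 0.   ] shift [0.0004 0.0013 0.0045]
```

View pics/l1.png

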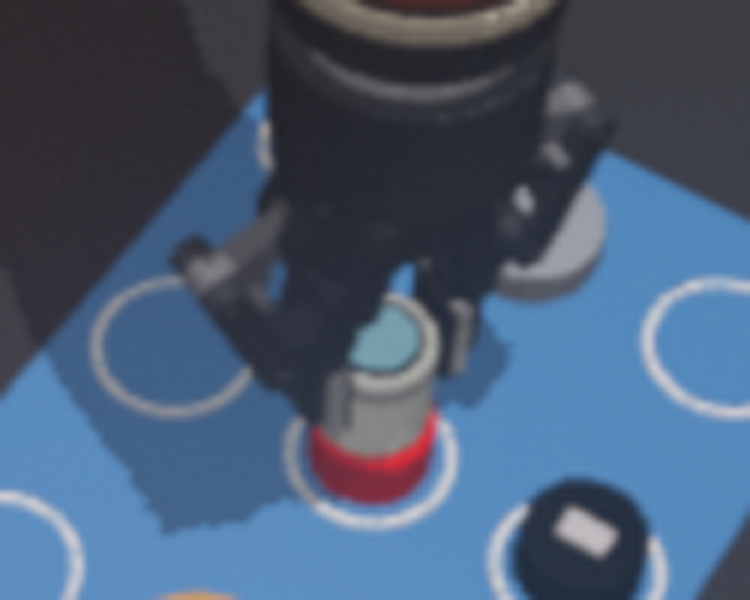

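The loupe (380,390) is upright and centred over the red mount (372,460), just above it. I'll set it down gently.

Request:
servo_tool --commands '[{"tx":0,"ty":0.001,"tz":0.002,"turn":0,"gripper":0.25},{"tx":0,"ty":0.001,"tz":0.003,"turn":0,"gripper":0.25},{"tx":0,"ty":0.001,"tz":0.004,"turn":0,"gripper":0.25},{"tx":0,"ty":0.001,"tz":0.004,"turn":0,"gripper":0.25}]'

```text
t: 23.0
tcp_pos: [0.5531, -0.0204, 0.0398]
tool_rot: [0.36, 3.12, 0.0]
force: [-1.1, 0.5, 4.1]
grip_width: 0.0348
grasp_force: 40.5
```

Request:
servo_tool --commands '[{"tx":0,"ty":0,"tz":0,"turn":0,"gripper":0.6},{"tx":0,"ty":0,"tz":0,"turn":0,"gripper":0.6},{"tx":0,"ty":0,"tz":0,"turn":0,"gripper":0.6},{"tx":0,"ty":0,"tz":0,"turn":0,"gripper":0.6},{"tx":0,"ty":0,"tz":-0.02,"turn":0,"gripper":0.6},{"tx":0,"ty":0,"tz":-0.05,"turn":0,"gripper":0.6},{"tx":0,"ty":0,"tz":-0.1,"turn":0,"gripper":0.6},{"tx":0,"ty":0,"tz":-0.13,"turn":0,"gripper":0.6},{"tx":0,"ty":0.2,"tz":-0.13,"turn":0,"gripper":0.6},{"tx":0,"ty":0.2,"tz":-0.13,"turn":0,"gripper":0.6},{"tx":0,"ty":0.2,"tz":-0.13,"turn":0,"gripper":0.6},{"tx":0,"ty":0.2,"tz":-0.13,"turn":0,"gripper":0.6},{"tx":0,"ty":0.2,"tz":-0.13,"turn":0,"gripper":0.6},{"tx":0,"ty":0.2,"tz":-0.13,"turn":0,"gripper":0.6},{"tx":0,"ty":0.2,"tz":-0.13,"turn":0,"gripper":0.6}]'

```text
t: 24.5
tcp_pos: [0.5983, 0.1735, 0.1692]
tool_rot: [-0.361, -3.121, 0.0]
force: [-0.3, -0.1, -0.4]
grip_width: 0.0511
grasp_force: 0.0
```

```bash
python3 - <<'E'
from h import *
p,d=cap('scene','end.png')
for b in blobs('scene',p,d): print(b[0],b[1].round(4),b[2].round(4),round(b[4],3),b[5])
W=world('scene',d);print(sorted(W[225:275,325:360,2].ravel())[-60::10])
E
```

```text
[571. 213.] [0.7931 0.3943] [0.7943 0.398 ] 0.034 [211. 176. 132.]
[336. 208.] [0.4576 0.0589] [0.4562 0.0595] 0.046 [ 68. 126. 199.]
[259. 213.] [ 0.3524 -0.0567] [ 0.3516 -0.0567] 0.016 [249. 179. 209.]
[368. 227.] [0.5308 0.0761] [0.5307 0.0764] 0.019 [177. 183. 195.]
[342. 256.] [ 0.5526 -0.0215] [ 0.5523 -0.021 ] 0.064 [204. 227. 236.]
[459. 336.] [0.7956 0.0208] [0.7954 0.0455] 0.017 [60. 58. 62.]
[377. 281.] [ 0.6265 -0.005 ] [ 0.6266 -0.0044] 0.026 [ 87.  99. 120.]
[170. 284.] [ 0.3725 -0.2813] [ 0.3721 -0.2812] 0.024 [239. 227.  39.]
[313. 302.] [ 0.5751 -0.1186] [ 0.5749 -0.1182] 0.019 [230. 185. 112.]
[349. 322.] [ 0.6484 -0.1011] [ 0.648  -0.1008] 0.026 [ 83. 194. 129.]
[199. 321.] [ 0.4723 -0.2874] [ 0.4717 -0.2872] 0.044 [182.  62.  52.]
[257. 415.] [ 0.658  -0.3142] [ 0.6577 -0.3139] 0.016 [176.  99. 206.]
[np.float64(0.06422748447410004), np.float64(0.06432227146475031), np.float64(0.06451617706267429), np.float64(0.06476660073969295), np.float64(0.06521386267242996), np.float64(0.06673011205204793)]
```

View pics/end.png

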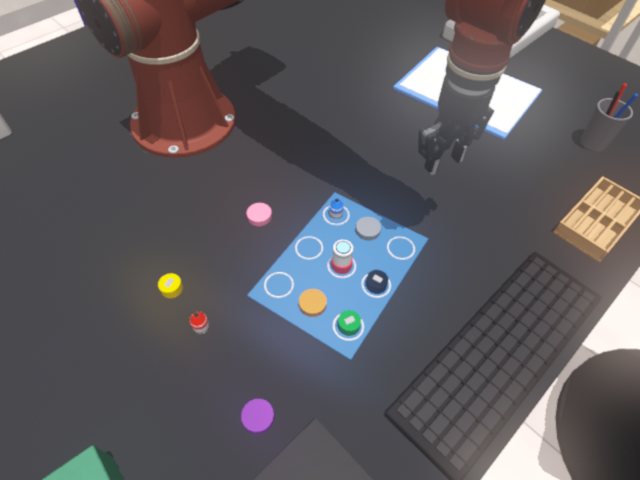

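The final view shows everything in place: loupe on the red mount in the centre ring (342,257), green behind the brass block (349,322), blue in front of the steel block (336,208). The yellow, black and red-banded items have not moved.

```bash
python3 -c "
from cell import robot
print(robot.close_job())"
```

```text
the job is handed in; nothing more can be done
None
```

The job is handed in after about 25 s of robot time; the verdict wasn't returned, but my last camera check put all four placed pieces within about 1–2 mm of target and the black, yellow and red-banded pieces unmoved.

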